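# Move the magnet to the green folding hook

### The job

On the hook board, swing out the folded green hook until it points straight out from the board, then move the red horseshoe magnet from the yellow hook over to the green one and leave it hanging there, astride the arm. Finally fold the emptied yellow hook flat against the board again, as it would otherwise be in the way.

Things in the scene. Friction and masses are not known exactly. Their poses are not given: they have to be found in the camera images.
- board: Fixed grey hook board, 16 x 500, top edge 150 high, on a wooden base. Origin on the table under the panel's middle; -x its front, y along it, z up. Yellow, green, blue hooks in any order, 160 apart: 10 mm arms, axis 150 above the table, on upright hinges 28 in front of the origin. Folded = pointing to board +y, out = to board -x, stops at both. Arms stay where left (0.5 N to move). Blue: unused.
- green_knob (a point): Middle of the round upright knob (16 mm diameter) at the end of the green arm, 95 mm from its hinge axis. This point lies 172 mm above the table, 22 above the arm's axis; the knob's top is at 188, clear of the board's top edge and free to pinch or push from any side. x points along the arm away from the hinge, z up. Folded, or within 7 degrees of it, at the start.
- yellow_knob (a point): The same point of the yellow hook, same sizes and axes. At the start this hook is swung out and carries the magnet.
- magnet_mid (a point): Centre of the red horseshoe magnet with steel ends, 0.2 kg: rigid inverted U, 56 wide (its y) x 18 deep (x) x 68 high, bar 12, gap 32, open below. Hangs astride the arm (along its x), 50 to 65 mm inward of the knob, this point 17 mm below the arm's axis. Grip from above across the 56 mm, a finger either side of the arm. It must rise 60 mm to clear an arm, 95 to clear a knob.

How it is judged (in metres and radians):
On the way, in this order (a step that is already met when the one before it is completed fails the run):
1. the green hook is swung out (angle between the x axis of green_knob and the x axis of board, either way round below 0.26 rad), for 0.2 s.
2. the magnet hangs astride the green hook's arm (x of magnet_mid in the frame of green_knob between -0.095 and -0.01 m and y of magnet_mid in the frame of green_knob between -0.02 and 0.02 m and z of magnet_mid in the frame of green_knob between -0.05 and -0.028 m), for 0.3 s.
At the end, for the whole second after the job is handed in: The green hook points out from the board within 15 degrees; the red magnet hangs astride its arm, between hinge and knob, its middle within 20 mm to either side of the arm and about 17 mm (6 to 28) below the arm's axis; the yellow hook is folded along the board within 12 degrees (all of step 2 and angle between the x axis of green_knob and the x axis of board, either way round below 0.26 rad and angle between the x axis of yellow_knob and the y axis of board, either way round below 0.21 rad); the robot touches nothing.
It also fails if it takes over 69 s, if anything falls off the work surface, if the arm or the gripper's body presses on something with over 40 N, if the wrist force passes 120 N, or if a joint passes its speed limit or range.

### The arm

A 6-joint arm with a two-finger parallel gripper is mounted at the origin on a cart in front of the work surface, level with it; the furniture and walls round the work are solid. World frame = base frame: x ahead of the robot, y to its left, z up, the work surface at z = 0. Lengths are in m, angles in degrees, forces in N, time in s.
With the tool pointing down it reaches from about 0.325 to 0.75 m from the base axis. Payload 7.6 kg.
Tool frame: the origin (TCP) lies midway between the tips of the shut fingers; the grasp point (between the pads) lies 19 mm behind it; z points along the fingers, y is the direction in which the jaws open and shut (so a half turn about z gives the same grasp; the last joint's range is limited). The gripper opens to 85 mm and grips with 20 to 120 N. Pads are 22 mm wide; open, the fingers measure 114 mm over their backs; the gripper's body (76 mm by 85 mm) begins 54 mm behind the grasp point. The pads swing forward as they close: fully open they stand 13 mm farther back than shut.
Start: joints at [72.347, 2.991, 80.254, -0, 96.75, -4.028], TCP at [0.124, 0.51, 0.231] pointing down, gripper open.
Joint ranges: [-166.34, 166.34], [-52.06, 124.39], [6.96, 135.62], [-60.46, 240.46], [14.63, 156.25], [-167.68, 167.68]. Speed limits (degrees/s): [147.25, 147.25, 172.46, 180, 180, 180].

### API

Orientations are given as a 3x3 rotation matrix whose columns are the frame's x, y, z axes.
In Python, from plant import * gives the robot as it stands. The module is installed in compiled form; this text tells all that it offers.
- The arm moves only by the tool send_rows, never from a script. Its argument "series" is a list of rows, each a list of 6 numbers: the shift along the tool's x, y, z in m, then the turn, a rotation vector about the tool's x, y, z in degrees. A call has 1 to 20 rows; each row shifts and turns the commanded pose from where the row before left it, along the tool's axes as they then stand; what a row does not reach is not made up. A row lasts 1/10 s, in which the tool goes at most 50 mm and 8.59 degrees, less where a joint would pass 70% of its speed; a pose out of reach is approached as far as the arm can. A call is refused whole if a number of a shift passes 0.05 or a number of a turn 8.59, either way. A call with a gripper value outside its range is refused whole. "fingers" is the opening, from 0 (shut) to 1 (fully open), set as the call begins (left out, the last holds). The fingers move at their own pace and stop on an object; "force" is the grip in N (left out, the last holds). Time passes only in rows, so rows that do not move let the fingers close. It gives the time, the measured TCP pose, the force and the opening at its end, in the units of the state.
- get_state(): the state, without advancing time (a new reading comes with each control period).
- snapshot(name): name is "scene" or "top"; returns the picture (400x640x3 uint8, blue, green, red); there is no depth.
- camera_model(name): a dict with "fx", "fy", "cx", "cy" (pixels), "dist_coeffs" ([k1, k2, p1, p2, k3] as OpenCV has them; the pictures are not rectified), "pose" (4x4, takes a point from camera to world coordinates). Camera axes: x right, y up, looking along -z (the intrinsics and any distortion apply to the point x, -y, -z); pixel columns grow to the right and rows downward; lengths in m; the calibration is good to about 2 mm. A picture is of the moment at which its call begins. camera_model takes no time and is no camera call.
- sign_off(): hands the job in, once; it reports no verdict.
Trained networks look in the newest picture that a camera, given by its name, has taken for a name from the list of things; names that differ only in an ending like _2 or _b are one class to them, and where a whole thing is asked for, a point or a joint stands for the part that bears it (a point fixed in the world has none). Each returns a list of dicts, best first, with "p" (0 to 1); they miss things now and then, are a little off and sometimes report something else, mostly with a low value. They report only what shows in the picture. A call takes as long as a camera call.
- trace(label, camera): "region" (400x640 bool, what is visible of it) and "extent" ([left, top, width, height] in pixels, round what is visible of it).
The state is a dict: "t": time; "joint_positions": joint angles; "dq": joint speeds; "joint_efforts": joint torques, N m; "eef_pos": TCP position; "tcp_rot": TCP orientation; "wrist_force": force on the tool from outside, world axes, zero at the start; "wrist_torque": the same for the moment, N m; "opening": opening from 0.0 (shut) to 1.0 (fully open).
Only numpy, scipy, OpenCV 4.12 (cv2) and the standard library are available. Lean on these libraries where they do the work, as an engineer would, in place of code of your own. Each camera call takes 0.05 s, during which the arm holds its last target.

## Working session

There is one attempt and no reset: what is moved stays moved. The work goes in short steps, Python scripts to look and compute and a tool call to move; the robot and the scene stay as the last step left them, time stands still between calls to the robot, and variables do not carry over. Pictures are saved under pics/ and viewed, and the job is handed in when it is done.

Besides the shell and the picture viewer there is one more tool, called after ">>>" as name(argument=value, ...) on one line, values as JSON. send_rows: Moves the arm, as the interface text tells. Its arguments: {"type":"object","properties":{"series":{"type":"array","items":{"type":"array","items":{"type":"number"}}},"fingers":{"type":"number"},"force":{"type":"number"}},"required":["series"]}

```bash
mkdir -p pics; python3 - <<'E'
from plant import *
import cv2,numpy as np
s=get_state();print(s['t'],s['eef_pos'],np.round(s['tcp_rot'],3).tolist(),s['opening'])
for n in ("scene","top"):
    im=snapshot(n);cv2.imwrite(f"pics/{n}0.png",im)
    m=camera_model(n);print(n,{k:np.round(v,4).tolist() for k,v in m.items()})
    for l in ("green_knob","yellow_knob","magnet_mid","board"):
        for d in trace(l,n)[:2]:
            ys,xs=np.where(d['region']);print(l,d['p'],d['extent'],xs.mean().round(1),ys.mean().round(1))
E
```

```text
0.0 [0.12356409 0.50994563 0.230476  ] [[-0.972, 0.236, -0.0], [0.236, 0.972, -0.001], [0.0, -0.002, -1.0]] 1.0038400220047772
scene {'fx': 429.3413, 'fy': 429.3413, 'cx': 323.2589, 'cy': 199.1874, 'dist_coeffs': [0.0029, 0.0, 0.0, 0.0, 0.0], 'pose': [[0.7977, 0.4163, -0.4362, 0.1315], [-0.603, 0.5408, -0.5865, -0.51], [-0.0083, 0.7309, 0.6824, 0.7605], [0.0, 0.0, 0.0, 1.0]]}
green_knob 0.72 [283.3, 131.7, 40.1, 31.9] 298.3 147.8
yellow_knob 0.53 [398.6, 224.4, 39.6, 38.5] 413.7 246.9
magnet_mid 0.63 [407.2, 229.9, 28.2, 36.7] 424.4 245.9
board 0.9 [278.7, 131.1, 185.2, 162.5] 369.7 215.3
top {'fx': 411.3193, 'fy': 411.3193, 'cx': 315.5194, 'cy': 198.3464, 'dist_coeffs': [0.0146, 0.0, 0.0, 0.0, 0.0], 'pose': [[-0.0103, 0.986, -0.1663, 0.3876], [-0.9999, -0.0102, 0.0017, 0.024], [-0.0, 0.1663, 0.9861, 1.0749], [0.0, 0.0, 0.0, 1.0]]}
green_knob 0.74 [220.2, 176.7, 52.5, 17.0] 241.6 185.5
yellow_knob 0.62 [399.0, 157.6, 21.2, 43.9] 409.8 182.7
magnet_mid 0.81 [394.0, 169.3, 26.2, 15.7] 406.2 175.3
board 0.76 [203.8, 131.8, 217.8, 76.4] 310.9 168.5
```

View pics/scene0.png

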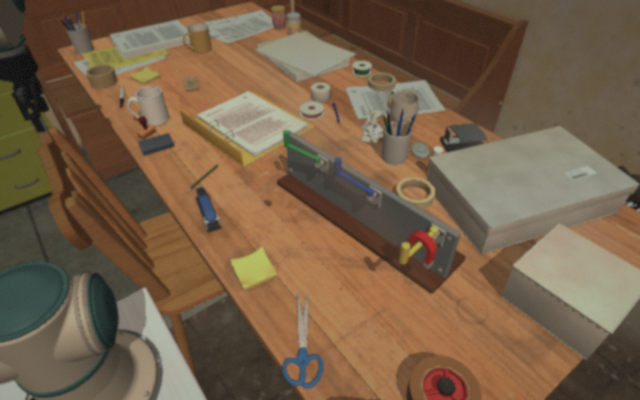

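View pics/top0.png

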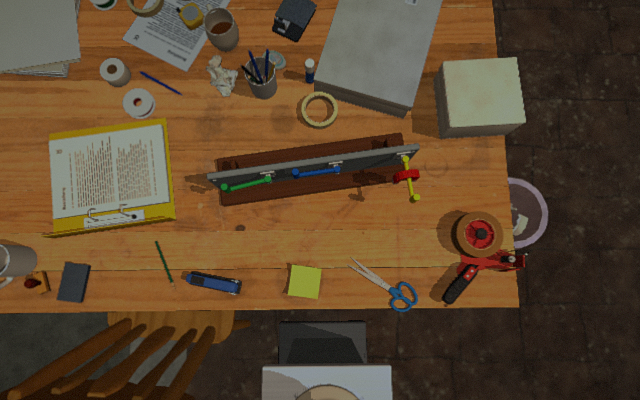

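```bash
python3 - <<'E'
import cv2
a=cv2.imread('pics/top0.png')[120:260,190:440]
cv2.imwrite('pics/topz.png',cv2.resize(a,None,fx=3.2,fy=3.2,interpolation=cv2.INTER_CUBIC))
a=cv2.imread('pics/scene0.png')[110:320,260:480]
cv2.imwrite('pics/scz.png',cv2.resize(a,None,fx=2.8,fy=2.8,interpolation=cv2.INTER_CUBIC))
E
```

```text
(no output)
```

View pics/topz.png

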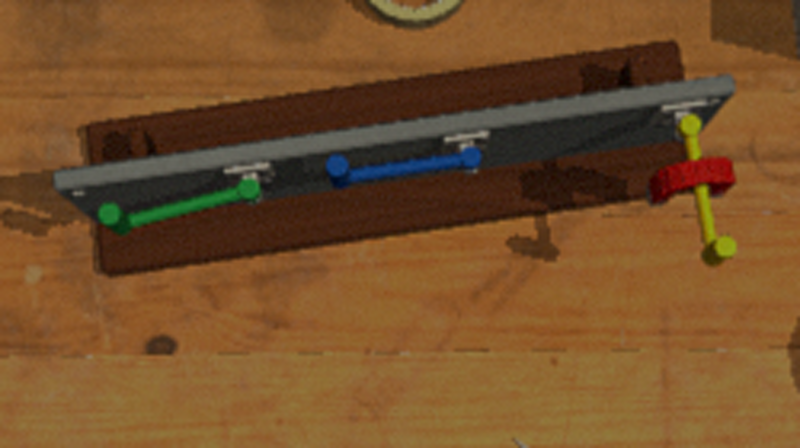

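View pics/scz.png

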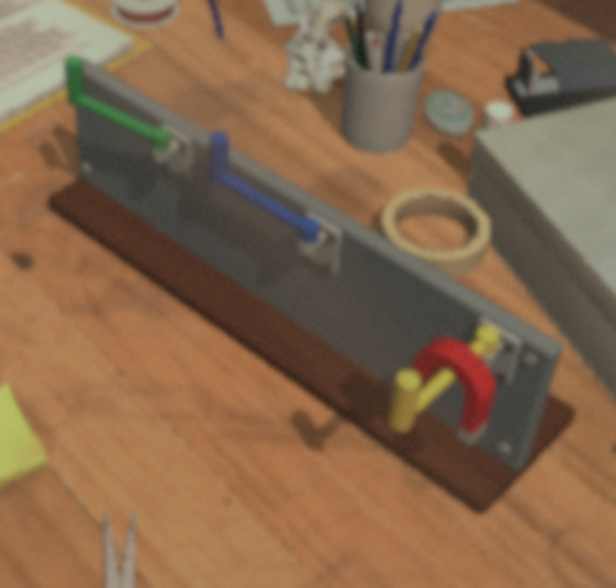

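The top view shows the green arm folded on the left: knob at about (225,187), hinge at (268,178). The blue arm is in the middle. On the right the yellow arm is swung out, knob at (416,197) and hinge at (406,159), with the red magnet astride it at about (406,175).

```bash
cat > h.py <<'E'
from plant import *
import cv2,numpy as np
def ray(n,px):
    m=camera_model(n);K=np.array([[m['fx'],0,m['cx']],[0,m['fy'],m['cy']],[0,0,1.]])
    u=cv2.undistortPoints(np.array([[px]],float),K,np.array(m['dist_coeffs'],float))[0,0]
    P=np.array(m['pose']);d=P[:3,:3]@np.array([u[0],-u[1],-1]);return P[:3,3],d
def onz(n,px,z):
    o,d=ray(n,px);return o+d*(z-o[2])/d[2]
def proj(n,X):
    m=camera_model(n);K=np.array([[m['fx'],0,m['cx']],[0,m['fy'],m['cy']],[0,0,1.]])
    P=np.array(m['pose']);c=P[:3,:3].T@(np.asarray(X)-P[:3,3]);c=c*[1,-1,-1]
    return cv2.projectPoints(c[None],np.zeros(3),np.zeros(3),K,np.array(m['dist_coeffs'],float))[0][0,0]
E
python3 - <<'E'
from h import *
t=lambda x,y:(190+(x+.5)/3.2-.5,120+(y+.5)/3.2-.5)
s=lambda x,y:(260+(x+.5)/2.8-.5,110+(y+.5)/2.8-.5)
for l,p,z in [('gk',(111,214),.188),('yk',(725,246),.188),('bk',(338,164),.188),('gh',(249,187),.157),('bh',(471,156),.157),('yh',(690,125),.157),('bl',(58,180),.150),('br',(733,86),.150)]:
    print(l,onz('top',t(*p),z).round(4))
for l,p,z in [('gk',(74,62),.188),('yk',(408,376),.188),('bk',(218,138),.188),('gh',(164,135),.157),('bh',(312,230),.157),('yh',(488,333),.157)]:
    print(l,onz('scene',s(*p),z).round(4))
E
```

```text
gk [0.5656 0.2224 0.188 ]
yk [ 0.539  -0.1977  0.188 ]
bk [0.5992 0.0666 0.188 ]
gh [0.5904 0.1316 0.157 ]
bh [ 0.6115 -0.0271  0.157 ]
yh [ 0.6327 -0.1848  0.157 ]
bl [0.5985 0.2696 0.15  ]
br [ 0.6634 -0.219   0.15  ]
gk [0.5682 0.2205 0.188 ]
yk [ 0.5423 -0.1976  0.188 ]
bk [0.5992 0.0652 0.188 ]
gh [0.592  0.1266 0.157 ]
bh [ 0.6104 -0.0344  0.157 ]
yh [ 0.6354 -0.1863  0.157 ]
```

```bash
cat >> h.py <<'E'
from scipy.spatial.transform import Rotation as Ro
def Rdown(yaw): # yaw of tool y in world
    a=np.radians(yaw);y=np.array([np.cos(a),np.sin(a),0]);z=np.array([0,0,-1.]);return np.column_stack([np.cross(y,z),y,z])
def plan(wps,p=None,R=None):
    """wps: list of (pos,yaw,n) ; prints rows"""
    s=get_state()
    if p is None:p=np.array(s['eef_pos']);R=np.array(s['tcp_rot'])
    rows=[]
    for q,yaw,n in wps:
        q=np.array(q);p0=p.copy();R1=Rdown(yaw)
        for k in range(n):
            rv=Ro.from_matrix(R.T@R1).as_rotvec(degrees=True)/(n-k)
            d=R.T@(q-p)/(n-k)
            r=[round(float(v),3 if 0 else 4) for v in d]+[round(float(v),1) for v in rv]
            rows.append(r);p=p+R@np.array(r[:3]);R=R@Ro.from_rotvec(r[3:],degrees=True).as_matrix()
        print(n,'end',p.round(4))
    print(str(rows).replace(' ',''),len(rows))
    print(np.abs(rows).max(0))
E
python3 - <<'E'
from h import *
plan([((.567,.2215,.25),15.3,16)])
E
```

```text
16 end [0.567  0.2215 0.25  ]
[[-0.0312,-0.011,-0.0012,-0.0,0.0,3.8],[-0.0318,-0.0089,-0.0012,-0.0,0.0,3.8],[-0.0324,-0.0068,-0.0012,-0.0,0.0,3.8],[-0.0327,-0.0046,-0.0012,-0.0,0.0,3.8],[-0.033,-0.0025,-0.0012,-0.0,0.0,3.8],[-0.0331,-0.0003,-0.0012,-0.0,0.0,3.8],[-0.033,0.0019,-0.0012,-0.0,0.0,3.8],[-0.0328,0.0041,-0.0011,-0.0,0.0,3.8],[-0.0325,0.0063,-0.0012,-0.0,0.0,3.8],[-0.032,0.0084,-0.0011,-0.0,0.0,3.8],[-0.0313,0.0105,-0.0012,-0.0,0.0,3.8],[-0.0306,0.0126,-0.0011,-0.0,0.0,3.9],[-0.0296,0.0146,-0.0012,-0.0,0.0,3.8],[-0.0286,0.0166,-0.0011,-0.0,0.0,3.9],[-0.0274,0.0185,-0.0012,-0.0,0.0,3.8],[-0.0262,0.0203,-0.0011,-0.0,0.0,3.9]] 16
[3.31e-02 2.03e-02 1.20e-03 0.00e+00 0.00e+00 3.90e+00]
```

>>> send_rows(series=[[-0.031,-0.011,-0.001,0,0,3.8],[-0.032,-0.009,-0.001,0,0,3.8],[-0.032,-0.007,-0.001,0,0,3.8],[-0.033,-0.005,-0.001,0,0,3.8],[-0.033,-0.002,-0.001,0,0,3.8],[-0.033,0,-0.001,0,0,3.8],[-0.033,0.002,-0.001,0,0,3.8],[-0.033,0.004,-0.001,0,0,3.8],[-0.032,0.006,-0.001,0,0,3.8],[-0.032,0.008,-0.001,0,0,3.8],[-0.031,0.01,-0.001,0,0,3.8],[-0.031,0.013,-0.001,0,0,3.9],[-0.03,0.015,-0.001,0,0,3.8],[-0.029,0.017,-0.001,0,0,3.9],[-0.027,0.018,-0.001,0,0,3.8],[-0.026,0.02,-0.001,0,0,3.9],[0,0,0,0,0,0],[0,0,0,0,0,0]], fingers=0.55, force=25)

```text
t: 2.3
eef_pos: [0.5666, 0.2208, 0.2468]
tcp_rot: [[-0.263, 0.965, -0.001], [0.965, 0.263, 0.0], [0.0, -0.001, -1.0]]
wrist_force: [-0.3, -0.1, -0.9]
opening: 0.549
```

```bash
python3 - <<'E'
from h import *
s=get_state();print(s['t'],s['eef_pos'],s['tcp_rot'],s['opening'],s['wrist_force'])
a=snapshot('scene')[80:300,230:480]
cv2.imwrite('pics/s1.png',cv2.resize(a,None,fx=2.6,fy=2.6))
plan([((.567,.2215,.162),15.3,8)])
E
```

```text
2.3 [0.5665619  0.22078121 0.24682576] [[-2.62949001e-01  9.64809342e-01 -8.70287331e-04]
 [ 9.64809675e-01  2.62949193e-01  1.12654761e-04]
 [ 3.37531718e-04 -8.10039180e-04 -9.99999615e-01]] 0.5493623500584582 [-0.32548352 -0.05101054 -0.8851193 ]
8 end [0.567  0.2215 0.162 ]
[[-0.0,0.0001,0.0106,-0.0,-0.0,0.0],[-0.0,0.0001,0.0106,-0.0,-0.0,0.0],[-0.0,0.0001,0.0106,-0.0,-0.0,0.0],[-0.0,0.0001,0.0107,-0.0,-0.0,0.0],[-0.0,0.0001,0.0106,-0.0,-0.0,0.0],[-0.0,0.0002,0.0107,-0.0,-0.0,0.0],[-0.0001,0.0001,0.0106,-0.0,-0.0,0.0],[-0.0,0.0002,0.0107,-0.0,-0.0,0.0]] 8
[0.0001 0.0002 0.0107 0.     0.     0.    ]
```

View pics/s1.png

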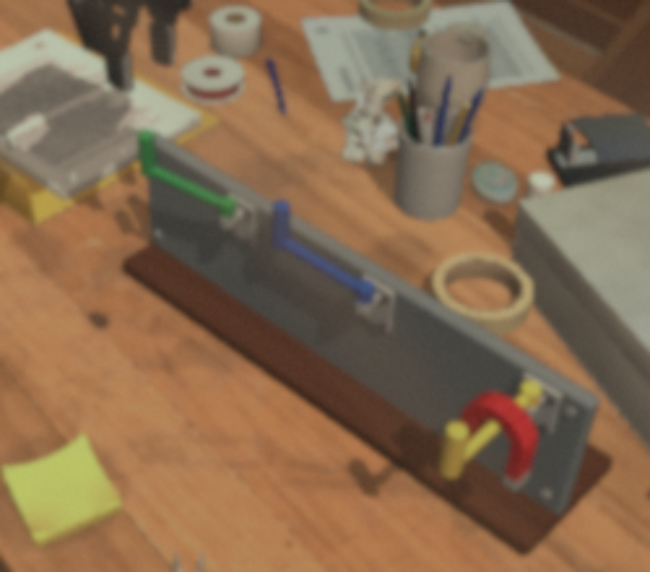

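The open fingers, around (145,60) in the crop, stand above the green knob at (148,140). Both line up with the plan, so I'll descend and pinch.

>>> send_rows(series=[[0,0,0.017,0,0,0],[0,0,0.017,0,0,0],[0,0,0.017,0,0,0],[0,0,0.017,0,0,0],[0,0.001,0.016,0,0,0],[0,0,0,0,0,0]])

```text
t: 2.95
eef_pos: [0.5658, 0.2217, 0.1606]
tcp_rot: [[-0.265, 0.964, -0.004], [0.964, 0.265, -0.001], [-0.0, -0.004, -1.0]]
wrist_force: [-0.2, -0.0, -0.9]
opening: 0.551
```

>>> send_rows(series=[[0,0,0,0,0,0],[0,0,0,0,0,0],[0,0,0,0,0,0],[0,0,0,0,0,0],[0,0,0,0,0,0],[0,0,0,0,0,0]], fingers=0)

```text
t: 3.55
eef_pos: [0.5678, 0.2217, 0.1647]
tcp_rot: [[-0.264, 0.965, 0.002], [0.965, 0.264, 0.001], [0.001, 0.002, -1.0]]
wrist_force: [-0.5, 1.6, 6.0]
opening: 0.177
```

```bash
python3 - <<'E'
from h import *
s=get_state();print(s['t'],s['eef_pos'],s['opening'],s['wrist_force'])
h=np.array([.5905,.131]);k=s['eef_pos'][:2]-h;r=np.hypot(*k);a0=np.degrees(np.arctan2(k[1],k[0]));print(r,a0)
ya=np.degrees(np.arctan2(s['tcp_rot'][1][1],s['tcp_rot'][0][1]));print(ya)
a1=187.6-3;N=20
w=[]
for i in range(1,N+1):
    a=np.radians(a0+(a1-a0)*i/N);rr=r+(.095-r)*i/N
    w.append(((h[0]+rr*np.cos(a),h[1]+rr*np.sin(a),s['eef_pos'][2]),ya+(a1-a0)*i/N,1))
plan(w)
E
```

```text
3.55 [0.56775297 0.22174774 0.16467378] 0.17667301935863444 [-0.54320102  1.55301269  5.95111176]
0.09355521921492689 104.07194701394613
15.282990618535628
1 end [0.5614 0.22   0.1647]
1 end [0.5552 0.2178 0.1647]
1 end [0.5492 0.2152 0.1647]
1 end [0.5434 0.2121 0.1646]
1 end [0.5377 0.2087 0.1646]
1 end [0.5324 0.2049 0.1646]
1 end [0.5273 0.2007 0.1646]
1 end [0.5224 0.1961 0.1646]
1 end [0.518  0.1911 0.1647]
1 end [0.5139 0.186  0.1647]
1 end [0.5102 0.1805 0.1647]
1 end [0.5068 0.1747 0.1647]
1 end [0.5039 0.1688 0.1647]
1 end [0.5014 0.1627 0.1647]
1 end [0.4993 0.1563 0.1647]
1 end [0.4977 0.1499 0.1647]
1 end [0.4965 0.1433 0.1647]
1 end [0.4958 0.1367 0.1647]
1 end [0.4956 0.1301 0.1647]
1 end [0.4958 0.1234 0.1647]
[[-0.0,-0.0066,-0.0,0.1,-0.0,-4.0],[-0.0,-0.0066,-0.0,0.0,-0.0,-4.1],[-0.0001,-0.0065,-0.0,0.0,-0.0,-4.0],[0.0,-0.0066,-0.0,0.0,-0.0,-4.0],[0.0,-0.0066,-0.0,0.0,-0.0,-4.0],[-0.0,-0.0066,-0.0,0.0,-0.0,-4.1],[-0.0,-0.0066,-0.0,0.0,-0.0,-4.0],[-0.0,-0.0067,-0.0,0.0,-0.0,-4.0],[-0.0001,-0.0066,-0.0001,0.0,-0.0,-4.0],[0.0,-0.0066,0.0,0.0,-0.0,-4.1],[-0.0,-0.0066,0.0,0.0,-0.0,-4.0],[-0.0,-0.0067,0.0,0.0,0.0,-4.0],[-0.0001,-0.0066,0.0,0.0,0.0,-4.0],[0.0,-0.0066,0.0,0.0,0.0,-4.1],[0.0,-0.0067,0.0,0.0,0.0,-4.0],[-0.0,-0.0066,0.0,0.0,0.0,-4.0],[-0.0,-0.0067,0.0,0.0,0.0,-4.0],[-0.0001,-0.0067,0.0,0.0,0.0,-4.1],[0.0,-0.0066,0.0,0.0,0.0,-4.0],[-0.0,-0.0067,-0.0,0.0,0.0,-4.0]] 20
[1.0e-04 6.7e-03 1.0e-04 1.0e-01 0.0e+00 4.1e+00]
```

>>> send_rows(series=[[0,0.001,-0.003,0,0,0],[0,-0.0066,0,0,0,-4.0],[0,-0.0066,0,0,0,-4.0],[0,-0.0066,0,0,0,-4.0],[0,-0.0066,0,0,0,-4.0],[0,-0.0066,0,0,0,-4.0],[0,-0.0066,0,0,0,-4.0],[0,-0.0066,0,0,0,-4.0],[0,-0.0066,0,0,0,-4.0]])

```text
t: 4.45
eef_pos: [0.5228, 0.1952, 0.165]
tcp_rot: [[-0.736, 0.677, -0.001], [0.677, 0.736, -0.002], [-0.001, -0.002, -1.0]]
wrist_force: [4.5, -2.0, -5.4]
opening: 0.179
```

```bash
python3 - <<'E'
from h import *
s=get_state();print(s['t'],s['eef_pos'],s['opening'],s['wrist_force'],s['wrist_torque'])
a=snapshot('top')[120:260,190:440]
cv2.imwrite('pics/t2.png',cv2.resize(a,None,fx=3.2,fy=3.2))
E
```

```text
4.45 [0.52280025 0.19516421 0.16496731] 0.17912613544922348 [ 4.53140261 -1.97526317 -5.38584031] [-0.29973637 -0.77335388  0.10834001]
```

View pics/t2.png

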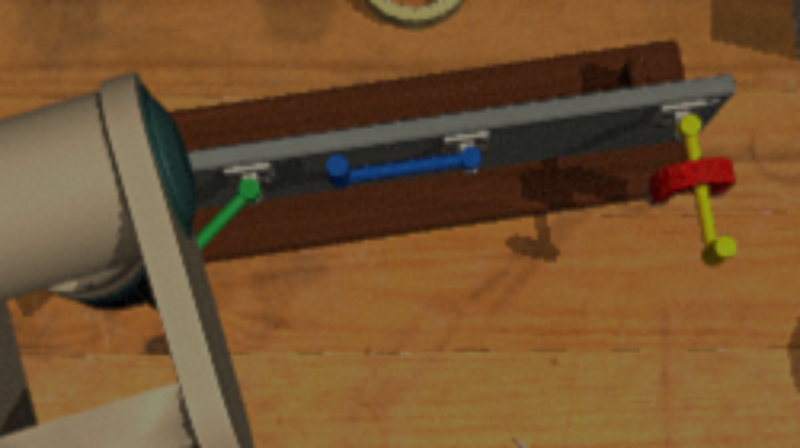

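The green arm is half out, running from hinge (249,187) to under the gripper, and it is following the arc. I'll continue.

>>> send_rows(series=[[0,-0.0066,0,0,0,-4.0],[0,-0.0066,0,0,0,-4.0],[0,-0.0066,0,0,0,-4.0],[0,-0.0066,0,0,0,-4.0],[0,-0.0066,0,0,0,-4.0],[0,-0.0066,0,0,0,-4.0],[0,-0.0066,0,0,0,-4.0],[0,-0.0066,0,0,0,-4.0],[0,-0.0066,0,0,0,-4.0],[0,-0.0066,0,0,0,-4.0],[0,-0.0066,0,0,0,-4.0],[0,-0.0066,0,0,0,-4.0],[0,0,0,0,0,0],[0,0,0,0,0,0]])

```text
t: 5.9
eef_pos: [0.498, 0.1237, 0.1652]
tcp_rot: [[-0.996, -0.089, 0.005], [-0.089, 0.996, -0.0], [-0.005, -0.001, -1.0]]
wrist_force: [18.5, 0.9, -13.3]
opening: 0.17
```

>>> send_rows(series=[[0,0,0,0,0,0],[0,0,0,0,0,0],[0,0,0,0,0,0],[0,0,0,0,0,0]], fingers=0.55)

```text
t: 6.3
eef_pos: [0.4956, 0.1243, 0.1665]
tcp_rot: [[-0.996, -0.092, 0.0], [-0.092, 0.996, 0.0], [-0.0, 0.0, -1.0]]
wrist_force: [-0.6, 0.4, -0.8]
opening: 0.547
```

>>> send_rows(series=[[0,0,-0.02,0,0,0],[0,0,-0.03,0,0,0],[0,0,-0.03,0,0,0],[0,0,0,0,0,0]])

```text
t: 6.7
eef_pos: [0.497, 0.1246, 0.2515]
tcp_rot: [[-0.996, -0.092, 0.008], [-0.092, 0.996, 0.002], [-0.009, 0.001, -1.0]]
wrist_force: [-0.7, 0.6, 0.7]
opening: 0.551
```

```bash
python3 - <<'E'
from h import *
s=get_state();print(s['t'],s['eef_pos'],s['opening'],s['wrist_force'],s['wrist_torque'])
a=snapshot('top')[120:260,190:440]
cv2.imwrite('pics/t3.png',cv2.resize(a,None,fx=3.2,fy=3.2))
a=snapshot('scene')[110:320,260:480]
cv2.imwrite('pics/s3.png',cv2.resize(a,None,fx=2.8,fy=2.8,interpolation=cv2.INTER_CUBIC))
E
```

```text
6.7 [0.49704058 0.12455585 0.25145542] 0.5509946542041905 [-0.70674157  0.59205914  0.67329654] [-0.03728522 -0.01532637  0.0376324 ]
```

View pics/t3.png

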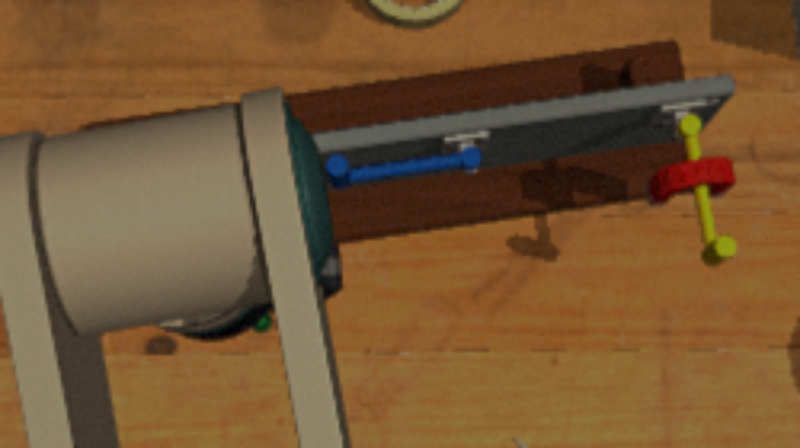

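View pics/s3.png

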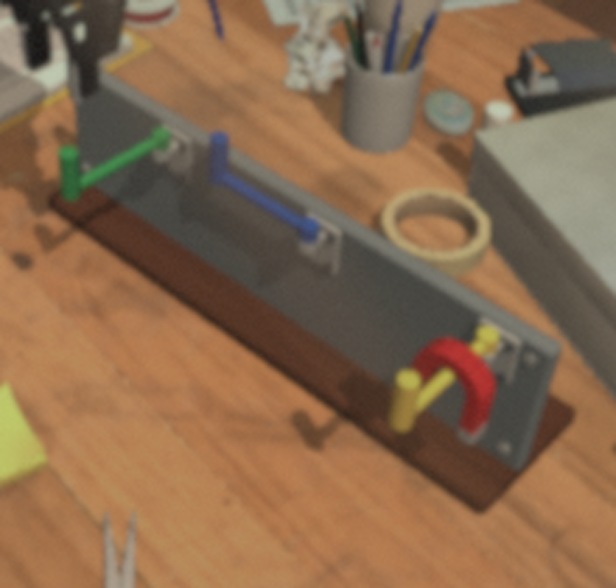

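Green now points out: in the scene crop its knob is at (69,155) and its hinge at (163,135). Yellow and the magnet haven't moved, with the arch top near (450,347). Next I'll locate the magnet and reach over it.

```bash
python3 - <<'E'
from h import *
t=lambda x,y:(190+(x+.5)/3.2-.5,120+(y+.5)/3.2-.5)
s=lambda x,y:(260+(x+.5)/2.8-.5,110+(y+.5)/2.8-.5)
print('gk',onz('scene',s(69,151),.188),'mag top',onz('top',t(694,174),.167),onz('scene',s(452,347),.167))
# model: project magnet box for distances d from hinge, compare with red mask
H=np.array([.634,-.1855]);u=-np.array([np.cos(np.radians(7.6)),np.sin(np.radians(7.6))]);v=np.array([-u[1],u[0]])
for n,f in (('top','pics/topz.png'),('scene','pics/scz.png')):
    im=snapshot(n);hsv=cv2.cvtColor(im,cv2.COLOR_BGR2HSV)
    m=((hsv[...,0]<8)|(hsv[...,0]>172))&(hsv[...,1]>170)&(hsv[...,2]>60)
    reg=trace('magnet_mid',n)[0]['region'];m&=cv2.dilate(reg.astype(np.uint8),np.ones((7,7)))>0
    ys,xs=np.where(m);print(n,'red',xs.mean(),ys.mean(),xs.min(),xs.max(),ys.min(),ys.max(),m.sum())
    for d in (.03,.035,.04,.045):
        # arch samples: outer radius 28, inner 16, centre z=.139; legs to .11 (rest steel)
        P=[]
        for a in np.linspace(0,np.pi,19):
            for r in (16,28):
                for e in (-9,9):
                    q=H+u*(d+e/1e3)+v*r/1e3*np.cos(a);P.append([*q,.139+r/1e3*np.sin(a)])
        pp=np.array([proj(n,x) for x in P]);print(d,pp.min(0).round(1),pp.max(0).round(1),'centre',proj(n,[*(H+u*d),.133]).round(1),'apex',proj(n,[*(H+u*d),.167]).round(1))
E
```

```text
gk [0.49873965 0.12235657 0.188     ] mag top [ 0.59436047 -0.18372923  0.167     ] [ 0.59859095 -0.18579503  0.167     ]
top red 406.6877828054299 174.4389140271493 392 419 169 183 221
0.03 [393.7 165.4] [419.1 178. ] centre [405.6 173.1] apex [408.9 169.7]
0.035 [394.  167.6] [419.5 180.1] centre [406.  175.2] apex [409.3 171.9]
0.04 [394.4 169.7] [419.9 182.1] centre [406.4 177.3] apex [409.7 174. ]
0.045 [394.8 171.8] [420.3 184.2] centre [406.8 179.3] apex [410.1 176.1]
scene red 424.6824925816024 243.61721068249258 409 435 232 262 337
0.03 [407.7 228.3] [437.8 254. ] centre [422.  245.4] apex [424.7 233.4]
0.035 [406.1 229.7] [436.3 255.5] centre [420.4 246.8] apex [423.1 234.8]
0.04 [404.5 231. ] [434.7 256.9] centre [418.9 248.2] apex [421.5 236.2]
0.045 [402.9 232.4] [433.2 258.4] centre [417.3 249.7] apex [419.9 237.7]
```

```bash
python3 - <<'E'
from h import *
plan([((.5953,-.190,.27),97.6,12)])
E
```

```text
12 end [ 0.5953 -0.19    0.27  ]
[[-0.0059,-0.0268,-0.0021,-0.0,-0.0,-0.2],[-0.0058,-0.0269,-0.0021,-0.0,-0.0,-0.2],[-0.0057,-0.0269,-0.0021,-0.0,-0.0,-0.2],[-0.0056,-0.0269,-0.0021,-0.0,-0.0,-0.2],[-0.0055,-0.0269,-0.0021,-0.0,-0.0,-0.2],[-0.0054,-0.0269,-0.0021,-0.0,-0.0,-0.2],[-0.0054,-0.027,-0.0021,-0.0,-0.0,-0.2],[-0.0053,-0.027,-0.0021,-0.0,-0.0,-0.2],[-0.0051,-0.027,-0.0021,-0.0,-0.0,-0.2],[-0.0051,-0.027,-0.0021,-0.0,-0.0,-0.2],[-0.005,-0.027,-0.0021,-0.0,-0.1,-0.2],[-0.0048,-0.027,-0.0021,-0.0,-0.0,-0.1]] 12
[0.0059 0.027  0.0021 0.     0.1    0.2   ]
```

>>> send_rows(series=[[-0.0055,-0.027,-0.002,0,0,-0.2],[-0.0055,-0.027,-0.002,0,0,-0.2],[-0.0055,-0.027,-0.002,0,0,-0.2],[-0.0055,-0.027,-0.002,0,0,-0.2],[-0.0055,-0.027,-0.002,0,0,-0.2],[-0.0055,-0.027,-0.002,0,0,-0.2],[-0.0055,-0.027,-0.002,0,0,-0.2],[-0.0055,-0.027,-0.002,0,0,-0.2],[-0.005,-0.027,-0.002,0,0,-0.2],[-0.005,-0.027,-0.002,0,0,-0.2],[-0.005,-0.027,-0.002,0,0,-0.2],[-0.005,-0.027,-0.002,0,0,-0.2],[0,0,0,0,0,0],[0,0,0,0,0,0]], fingers=1)

```text
t: 8.4
eef_pos: [0.595, -0.1908, 0.269]
tcp_rot: [[-0.991, -0.133, -0.002], [-0.133, 0.991, 0.001], [0.002, 0.001, -1.0]]
wrist_force: [0.7, -0.2, 0.2]
opening: 1.003
```

```bash
python3 - <<'E'
from h import *
s=get_state();print(s['t'],s['eef_pos'],s['tcp_rot'],s['opening'],s['wrist_force'])
a=snapshot('scene')[80:320,260:480]
cv2.imwrite('pics/s4.png',cv2.resize(a,None,fx=2.5,fy=2.5,interpolation=cv2.INTER_CUBIC))
a=snapshot('top')[120:260,190:440]
cv2.imwrite('pics/t4.png',cv2.resize(a,None,fx=3.2,fy=3.2))
print((proj('scene',s['eef_pos'])-[260,80])*2.5)
plan([((.5953,-.190,.118),97.6,10)])
E
```

```text
8.4 [ 0.59497541 -0.19084885  0.26899774] [[-0.99115358 -0.13270681 -0.0018683 ]
 [-0.13270904  0.9911544   0.00112405]
 [ 0.0017026   0.00136205 -0.99999762]] 1.0034053150580586 [ 0.73371023 -0.24317754  0.23351642]
[426.78661778 288.67018275]
10 end [ 0.5953 -0.19    0.118 ]
[[-0.0,-0.0,0.0152,0.0,-0.0,0.0],[-0.0,-0.0,0.0152,0.0,-0.0,0.0],[-0.0,-0.0,0.0152,0.0,-0.0,0.0],[-0.0001,-0.0,0.0152,0.0,-0.0,0.0],[-0.0,-0.0,0.0152,0.0,-0.0,0.0],[-0.0001,-0.0001,0.0152,0.0,-0.0,0.0],[-0.0,-0.0,0.0151,0.0,-0.0,0.0],[-0.0001,-0.0001,0.0152,0.0,-0.0,0.0],[-0.0,-0.0,0.0151,0.0,-0.0,0.1],[-0.0001,-0.0001,0.0152,0.0,-0.0,0.0]] 10
[0.0001 0.0001 0.0152 0.     0.     0.1   ]
```

View pics/s4.png

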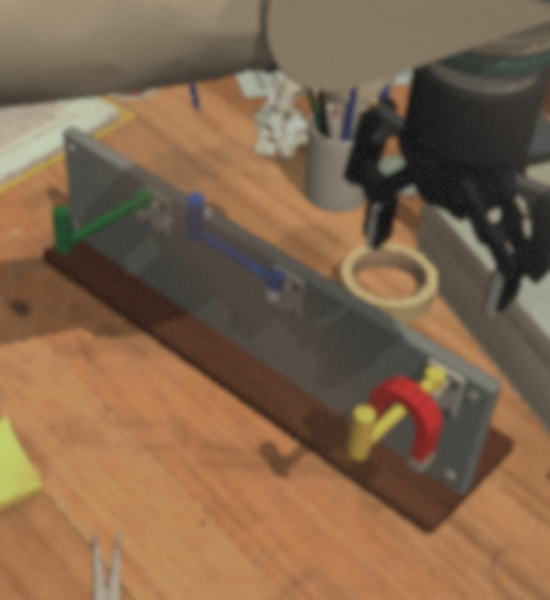

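View pics/t4.png

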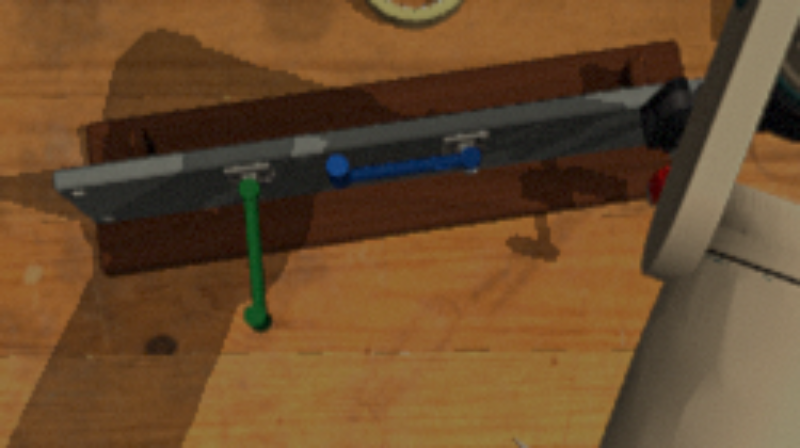

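Green points straight out in the top view, hinge (249,187) to knob (258,317). In the scene view the open fingertips at (377,240) and (500,305) straddle the magnet at (410,410). I'll go part of the way down and check again.

>>> send_rows(series=[[0,0,0.02,0,0,0],[0,0,0.025,0,0,0],[0,0,0.025,0,0,0],[0,0,0.015,0,0,0],[0,0,0.01,0,0,0],[0,0,0,0,0,0]])

```text
t: 9.1
eef_pos: [0.5948, -0.1901, 0.1742]
tcp_rot: [[-0.991, -0.134, -0.002], [-0.134, 0.991, 0.001], [0.002, 0.001, -1.0]]
wrist_force: [-0.0, 0.4, 0.8]
opening: 0.998
```

```bash
python3 - <<'E'
from h import *
s=get_state();print(s['t'],s['eef_pos'],s['opening'],s['wrist_force'])
a=snapshot('scene')[160:310,360:500]
cv2.imwrite('pics/s5.png',cv2.resize(a,None,fx=4,fy=4,interpolation=cv2.INTER_CUBIC))
E
```

```text
9.1 [ 0.59478731 -0.19012587  0.17420846] 0.9977600157219361 [-0.04874889  0.43975414  0.76610864]
```

View pics/s5.png

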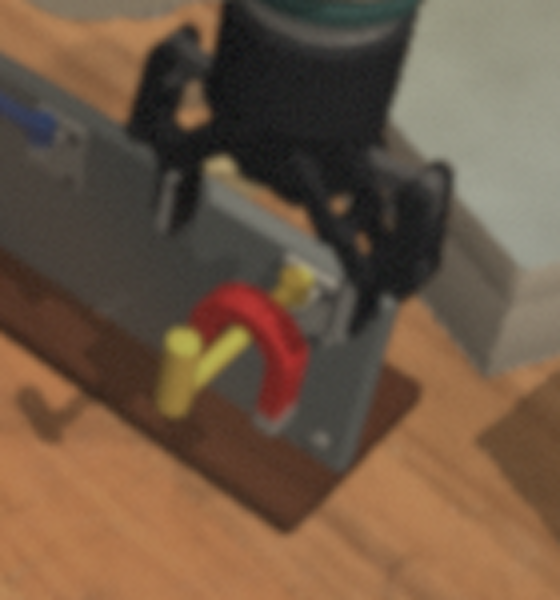

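The fingertips at (178,228) and (350,335) straddle the arch, whose apex is at (247,290), about evenly. Going down and gripping.

>>> send_rows(series=[[0,0,0.015,0,0,0],[0,0,0.015,0,0,0],[0,0,0.015,0,0,0],[0,0,0.01,0,0,0],[0,0,0,0,0,0]])

```text
t: 9.65
eef_pos: [0.5941, -0.1903, 0.1175]
tcp_rot: [[-0.991, -0.133, -0.004], [-0.133, 0.991, 0.002], [0.004, 0.002, -1.0]]
wrist_force: [-0.3, -0.7, 0.2]
opening: 0.999
```

>>> send_rows(series=[[0,0,0,0,0,0],[0,0,0,0,0,0],[0,0,0,0,0,0],[0,0,0,0,0,0],[0,0,0,0,0,0],[0,0,0,0,0,0]], fingers=0, force=40)

```text
t: 10.25
eef_pos: [0.5957, -0.1909, 0.1214]
tcp_rot: [[-0.991, -0.134, 0.002], [-0.134, 0.991, -0.001], [-0.002, -0.001, -1.0]]
wrist_force: [0.5, 0.2, 5.7]
opening: 0.645
```

```bash
python3 - <<'E'
from h import *
s=get_state();print(s['t'],s['eef_pos'],s['opening'],s['wrist_force'])
a=snapshot('scene')[160:310,360:500]
cv2.imwrite('pics/s6.png',cv2.resize(a,None,fx=4,fy=4,interpolation=cv2.INTER_CUBIC))
E
```

```text
10.25 [ 0.59571475 -0.19094605  0.12141999] 0.6453919161306568 [0.45470794 0.19163657 5.68857828]
```

View pics/s6.png

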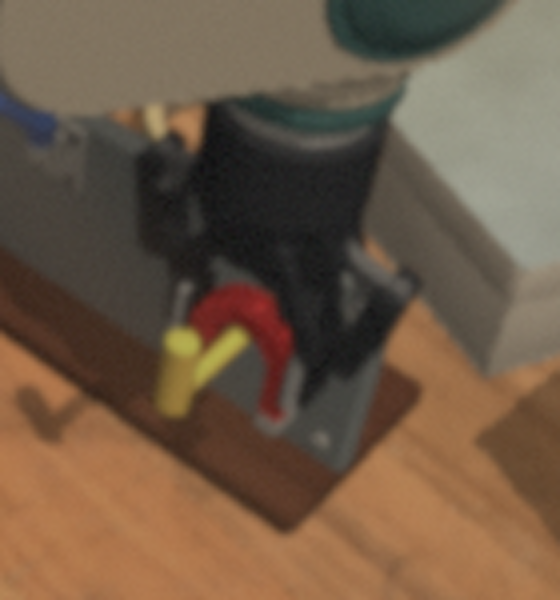

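Opening 0.645 (about 55 mm) means the magnet is gripped, with the fingers on either side of the arch at (190,300) and (310,370). I'll lift it.

>>> send_rows(series=[[0,0,-0.01,0,0,0],[0,0,-0.015,0,0,0],[0,0,-0.02,0,0,0],[0,0,-0.02,0,0,0],[0,0,-0.02,0,0,0],[0,0,-0.02,0,0,0],[0,0,-0.015,0,0,0],[0,0,0,0,0,0]], force=60)

```text
t: 11.1
eef_pos: [0.5959, -0.1909, 0.2435]
tcp_rot: [[-0.991, -0.134, 0.004], [-0.134, 0.991, -0.002], [-0.004, -0.002, -1.0]]
wrist_force: [0.4, -0.8, -1.9]
opening: 0.64
```

```bash
python3 - <<'E'
from h import *
s=get_state();print(s['t'],s['eef_pos'],s['opening'],s['wrist_force'])
a=snapshot('scene')[130:310,330:500]
cv2.imwrite('pics/s7.png',cv2.resize(a,None,fx=3.3,fy=3.3,interpolation=cv2.INTER_CUBIC))
a=snapshot('top')[120:260,190:440]
cv2.imwrite('pics/t7.png',cv2.resize(a,None,fx=3.2,fy=3.2))
E
```

```text
11.1 [ 0.59590038 -0.19088198  0.24348165] 0.6395902598295812 [ 0.38629001 -0.78863472 -1.86078283]
```

View pics/s7.png

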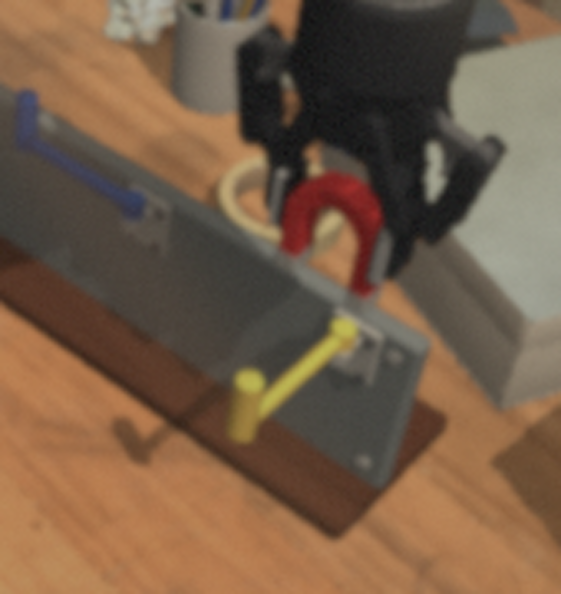

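The magnet hangs upright in the fingers, clear of the yellow arm. Carrying it over to green.

```bash
python3 - <<'E'
from h import *
t=lambda x,y:(190+(x+.5)/3.2-.5,120+(y+.5)/3.2-.5)
print('gk top',onz('top',t(260,316),.188),'gh',onz('top',t(249,187),.157))
plan([((.551,.1268,.2435),97.6,14)])
E
```

```text
gk top [0.49411639 0.11968525 0.188     ] gh [0.59044845 0.13158371 0.157     ]
14 end [0.551  0.1268 0.2435]
[[0.0001,0.0229,-0.0003,0.0,-0.0,0.0],[0.0001,0.0229,-0.0003,0.0,-0.0,0.0],[0.0001,0.0229,-0.0002,0.0,-0.0,0.0],[0.0001,0.0229,-0.0003,0.0,-0.0,0.0],[0.0001,0.0229,-0.0002,0.0,-0.0,0.0],[0.0001,0.0229,-0.0003,0.0,-0.0,0.0],[0.0001,0.0229,-0.0002,0.0,-0.0,0.0],[0.0001,0.0229,-0.0003,0.0,-0.0,0.0],[0.0001,0.0229,-0.0002,0.0,-0.0,0.0],[0.0001,0.0229,-0.0003,0.0,-0.0,0.0],[0.0001,0.0229,-0.0002,0.0,-0.0,0.0],[0.0001,0.0228,-0.0003,0.0,-0.0,0.0],[0.0,0.0229,-0.0002,0.0,-0.0,0.0],[0.0001,0.0228,-0.0003,0.0,-0.0,0.1]] 14
[0.0001 0.0229 0.0003 0.     0.     0.1   ]
```

View pics/t7.png

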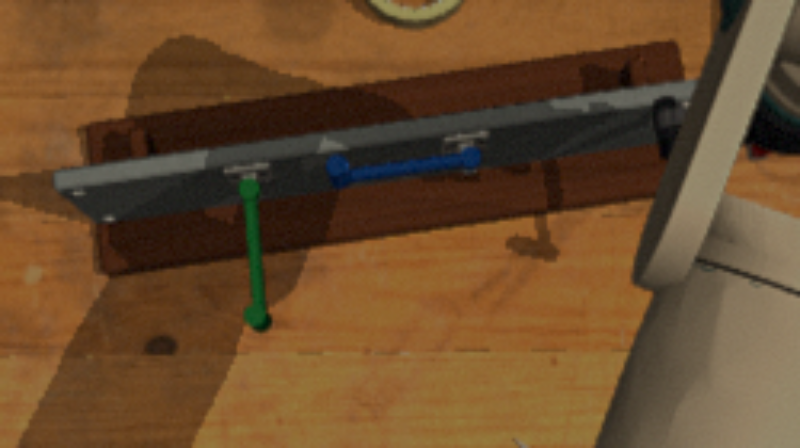

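The green arm runs from (249,187) to (260,316), essentially straight out (hinge-to-knob angle about 187°).

>>> send_rows(series=[[0,0.015,0,0,0,0],[0,0.02,0,0,0,0],[0,0.023,0,0,0,0],[0,0.023,0,0,0,0],[0,0.023,0,0,0,0],[0,0.023,0,0,0,0],[0,0.023,0,0,0,0],[0,0.023,0,0,0,0],[0,0.023,0,0,0,0],[0,0.023,0,0,0,0],[0,0.023,0,0,0,0],[0,0.023,0,0,0,0],[0,0.023,0,0,0,0],[0,0.02,0,0,0,0],[0.001,0.012,0,0,0,0],[0,0,0,0,0,0],[0,0,0,0,0,0]])

```text
t: 12.9
eef_pos: [0.5511, 0.1264, 0.2401]
tcp_rot: [[-0.991, -0.134, -0.0], [-0.134, 0.991, -0.0], [0.0, -0.0, -1.0]]
wrist_force: [-1.1, 0.4, -2.8]
opening: 0.64
```

```bash
python3 - <<'E'
from h import *
s=get_state();print(s['t'],s['eef_pos'],s['tcp_rot'],s['opening'],s['wrist_force'])
a=snapshot('scene')[60:220,230:380]
cv2.imwrite('pics/s8.png',cv2.resize(a,None,fx=3.7,fy=3.7,interpolation=cv2.INTER_CUBIC))
a=snapshot('top')[120:260,190:440]
cv2.imwrite('pics/t8.png',cv2.resize(a,None,fx=3.2,fy=3.2))
E
```

```text
12.9 [0.5511239  0.12637451 0.24013795] [[-9.90967579e-01 -1.34101458e-01 -2.38895028e-04]
 [-1.34101384e-01  9.90967571e-01 -3.02373600e-04]
 [ 2.77285966e-04 -2.67606280e-04 -9.99999926e-01]] 0.6400588018358969 [-1.06873831  0.40945221 -2.7739286 ]
```

View pics/s8.png

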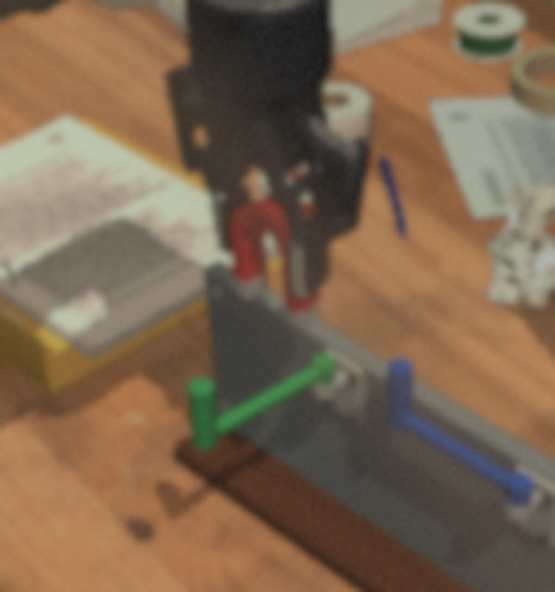

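View pics/t8.png

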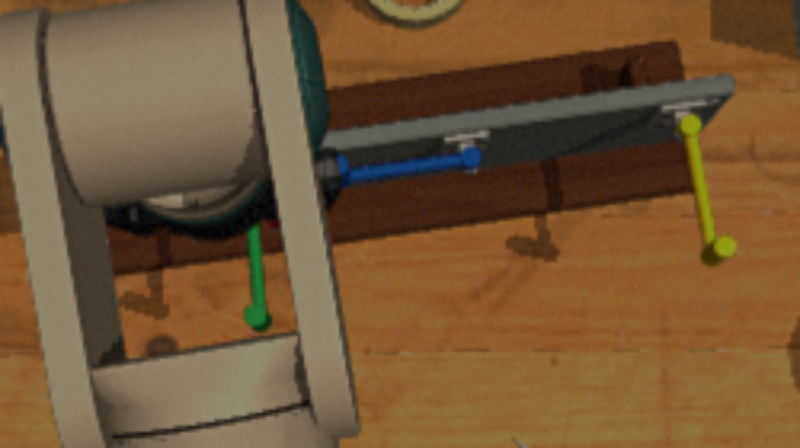

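```bash
python3 - <<'E'
from h import *
H=np.array([.5905,.131]);a=np.radians(187);u=np.array([np.cos(a),np.sin(a)])
for d in (.03,.038,.046):
  for z in (.286,.252,.167): print(d,z,((proj('scene',[*(H+u*d),z])-[230,60])*3.7).round(0))
  for l in (-.028,.028): print('leg',((proj('scene',[*(H+u*d+l*np.array([-u[1],u[0]])),.255])-[230,60])*3.7).round(0))
E
```

```text
0.03 0.286 [277. 198.]
0.03 0.252 [279. 250.]
0.03 0.167 [284. 368.]
leg [246. 226.]
leg [313. 265.]
0.038 0.286 [266. 204.]
0.038 0.252 [269. 255.]
0.038 0.167 [275. 373.]
leg [236. 231.]
leg [302. 271.]
0.046 0.286 [255. 209.]
0.046 0.252 [258. 261.]
0.046 0.167 [265. 379.]
leg [226. 237.]
leg [292. 276.]
```

The magnet in the picture (apex at (262,203), left leg at x≈234) matches the model for d≈0.04 over the green arm. Lowering it now.

>>> send_rows(series=[[0,0,0.015,0,0,0],[0,0,0.02,0,0,0],[0,0,0.02,0,0,0],[0,0,0.02,0,0,0],[0,0,0.015,0,0,0],[0,0,0.015,0,0,0],[0,0,0.01,0,0,0],[0,0,0,0,0,0]])

```text
t: 13.8
eef_pos: [0.5507, 0.1261, 0.1235]
tcp_rot: [[-0.991, -0.133, -0.003], [-0.133, 0.991, -0.0], [0.003, -0.0, -1.0]]
wrist_force: [-0.0, -0.1, -2.1]
opening: 0.641
```

```bash
python3 - <<'E'
from h import *
s=get_state();print(s['t'],s['eef_pos'],s['opening'],s['wrist_force'])
a=snapshot('scene')[60:220,230:380]
cv2.imwrite('pics/s9.png',cv2.resize(a,None,fx=3.7,fy=3.7,interpolation=cv2.INTER_CUBIC))
E
```

```text
13.8 [0.55071872 0.1260721  0.12346185] 0.6408553390464693 [-0.02186363 -0.06624973 -2.14963449]
```

View pics/s9.png

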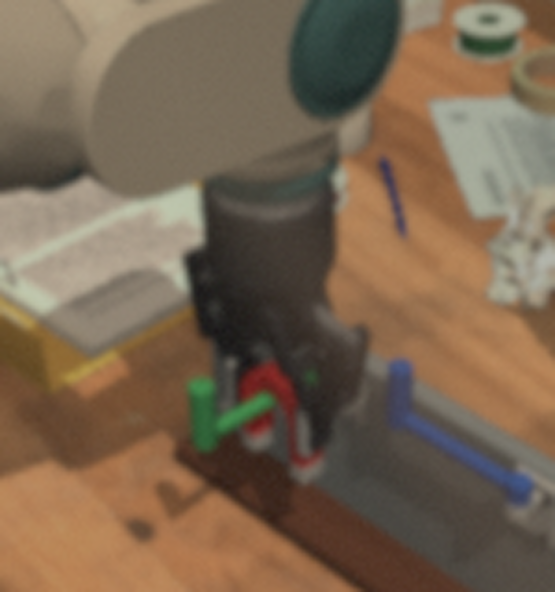

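The green arm, from knob (200,415) to (270,400), passes through the arch, and the wrist still carries the magnet's 2 N. I'll lower 2 mm, release and retreat.

>>> send_rows(series=[[0,0,0.002,0,0,0],[0,0,0.001,0,0,0],[0,0,0,0,0,0]])

```text
t: 14.15
eef_pos: [0.5517, 0.1264, 0.1228]
tcp_rot: [[-0.991, -0.134, 0.001], [-0.134, 0.991, 0.0], [-0.001, 0.0, -1.0]]
wrist_force: [0.3, -0.8, -2.6]
opening: 0.642
```

>>> send_rows(series=[[0,0,0,0,0,0],[0,0,0,0,0,0],[0,0,0,0,0,0],[0,0,0,0,0,0],[0,0,0,0,0,0]], fingers=1)

```text
t: 14.65
eef_pos: [0.5515, 0.1263, 0.1225]
tcp_rot: [[-0.991, -0.134, 0.0], [-0.134, 0.991, 0.0], [-0.0, 0.0, -1.0]]
wrist_force: [-0.7, 0.5, 0.1]
opening: 1.001
```

```bash
python3 - <<'E'
from h import *
s=get_state();print(s['t'],s['eef_pos'],s['opening'],s['wrist_force'])
a=snapshot('scene')[60:220,230:380]
cv2.imwrite('pics/s10.png',cv2.resize(a,None,fx=3.7,fy=3.7,interpolation=cv2.INTER_CUBIC))
E
```

```text
14.65 [0.55154892 0.12633748 0.12247026] 1.0006705925392012 [-0.73224748  0.52749627  0.06362926]
```

View pics/s10.png

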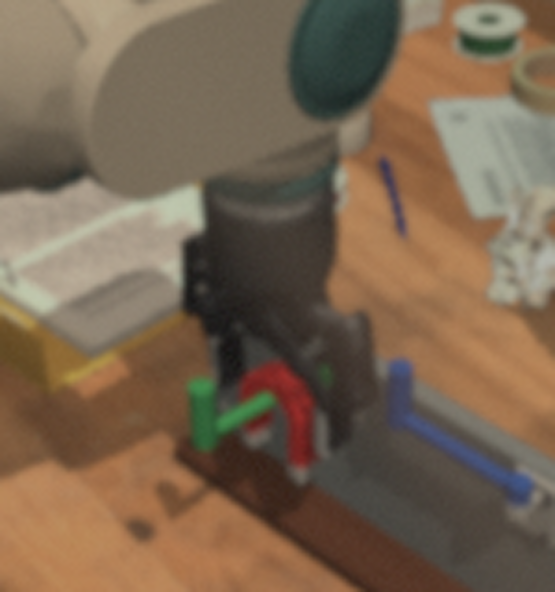

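The magnet hangs astride the green arm and both fingers are clear of it. Going up, then over to the yellow knob.

>>> send_rows(series=[[0,0,-0.01,0,0,0],[0,0,-0.02,0,0,0],[0,0,-0.03,0,0,0],[0,0,-0.03,0,0,0],[0,0,-0.03,0,0,0],[0,0,-0.02,0,0,0],[0,0,0,0,0,0]])

```text
t: 15.4
eef_pos: [0.5525, 0.1265, 0.267]
tcp_rot: [[-0.991, -0.134, 0.007], [-0.134, 0.991, 0.001], [-0.007, 0.0, -1.0]]
wrist_force: [0.2, -0.3, 0.3]
opening: 1.004
```

```bash
python3 - <<'E'
from h import *
s=get_state();print(s['t'],s['eef_pos'],s['opening'],s['wrist_force'])
plan([((.541,-.1975,.26),97.6,14)])
E
```

```text
15.4 [0.5525017  0.12650757 0.26697554] 1.0038547886084361 [ 0.150017   -0.34249595  0.31610704]
14 end [ 0.541  -0.1975  0.26  ]
[[0.0039,-0.0228,0.0005,0.0,0.0,0.0],[0.0039,-0.0228,0.0005,0.0,0.0,0.0],[0.0039,-0.0228,0.0005,0.0,0.0,0.0],[0.0039,-0.0228,0.0005,0.0,0.0,0.0],[0.0039,-0.0228,0.0004,0.0,0.0,0.0],[0.0039,-0.0228,0.0005,0.0,0.0,0.0],[0.0039,-0.0228,0.0004,0.0,0.1,0.0],[0.0039,-0.0229,0.0005,0.0,0.0,0.0],[0.0039,-0.0228,0.0005,0.0,0.1,0.0],[0.0039,-0.0229,0.0005,0.0,0.0,0.0],[0.0039,-0.0228,0.0004,0.0,0.1,0.0],[0.0039,-0.0229,0.0005,0.0,0.0,0.0],[0.004,-0.0228,0.0004,0.0,0.1,0.0],[0.0039,-0.0229,0.0005,0.0,0.0,0.1]] 14
[0.004  0.0229 0.0005 0.     0.1    0.1   ]
```

>>> send_rows(series=[[0.004,-0.023,0.0005,0,0,0],[0.004,-0.023,0.0005,0,0,0],[0.004,-0.023,0.0005,0,0,0],[0.004,-0.023,0.0005,0,0,0],[0.004,-0.023,0.0005,0,0,0],[0.004,-0.023,0.0005,0,0,0],[0.004,-0.023,0.0005,0,0,0],[0.004,-0.023,0.0005,0,0,0],[0.004,-0.023,0.0005,0,0,0],[0.004,-0.023,0.0005,0,0,0],[0.004,-0.023,0.0005,0,0,0],[0.004,-0.023,0.0005,0,0,0],[0.004,-0.023,0.0005,0,0,0],[0.004,-0.02,0.0005,0,0,0],[0,0,0,0,0,0],[0,0,0,0,0,0]], fingers=0.6)

```text
t: 17.0
eef_pos: [0.5383, -0.1972, 0.2545]
tcp_rot: [[-0.991, -0.133, -0.001], [-0.133, 0.991, 0.001], [0.001, 0.001, -1.0]]
wrist_force: [-0.1, 0.0, -0.1]
opening: 0.603
```

```bash
python3 - <<'E'
from h import *
s=get_state();print(s['t'],s['eef_pos'],s['opening'],s['wrist_force'])
a=snapshot('scene')[80:320,260:480]
cv2.imwrite('pics/s11.png',cv2.resize(a,None,fx=2.5,fy=2.5,interpolation=cv2.INTER_CUBIC))
a=snapshot('top')[120:260,190:440]
cv2.imwrite('pics/t11.png',cv2.resize(a,None,fx=3.2,fy=3.2))
E
```

```text
17.0 [ 0.53829289 -0.19716864  0.25447201] 0.6032281264305657 [-0.08170668  0.03167625 -0.05568443]
```

View pics/s11.png

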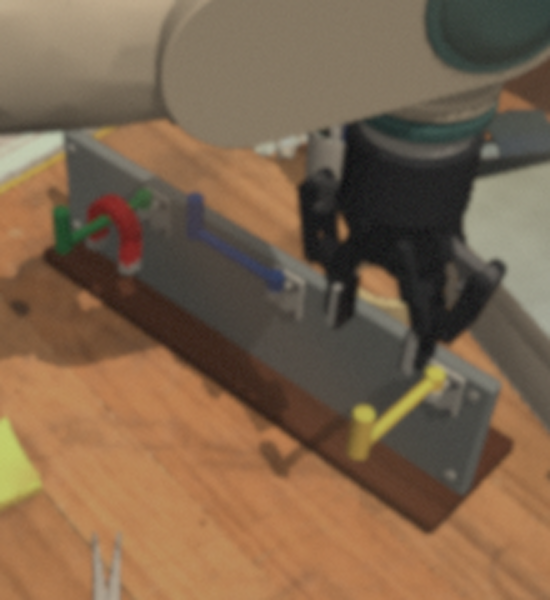

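View pics/t11.png

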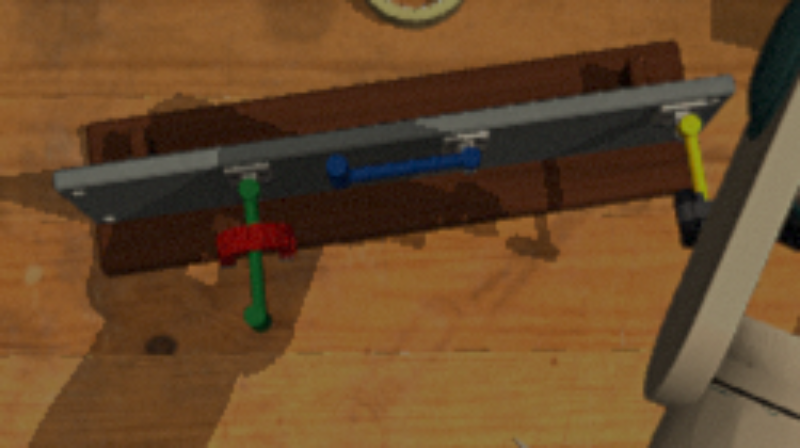

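The top view shows the magnet astride the green arm at (256,240), between hinge (249,187) and knob (258,317). The gripper is over the yellow knob. Descend and pinch.

>>> send_rows(series=[[-0.001,0,0.02,0,0,0],[-0.001,0,0.025,0,0,0],[0,0,0.025,0,0,0],[0,0,0.02,0,0,0],[0,0,0,0,0,0]])

```text
t: 17.6
eef_pos: [0.5393, -0.1954, 0.1619]
tcp_rot: [[-0.991, -0.135, -0.006], [-0.135, 0.991, 0.003], [0.005, 0.003, -1.0]]
wrist_force: [-0.8, 0.5, -0.7]
opening: 0.6
```

>>> send_rows(series=[[0,0,0,0,0,0],[0,0,0,0,0,0],[0,0,0,0,0,0],[0,0,0,0,0,0],[0,0,0,0,0,0],[0,0,0,0,0,0]], fingers=0, force=25)

```text
t: 18.2
eef_pos: [0.5413, -0.1972, 0.1671]
tcp_rot: [[-0.991, -0.134, 0.003], [-0.134, 0.991, -0.001], [-0.003, -0.001, -1.0]]
wrist_force: [-0.4, 0.3, 6.0]
opening: 0.176
```

```bash
python3 - <<'E'
from h import *
s=get_state();print(s['t'],s['eef_pos'],s['opening'],s['wrist_force'])
h=np.array([.634,-.1855]);k=s['eef_pos'][:2]-h;r=np.hypot(*k);a0=np.degrees(np.arctan2(k[1],k[0]))%360;print(r,a0)
ya=97.6;a1=97.6+2;N=20
w=[]
for i in range(1,N+1):
    a=np.radians(a0+(a1-a0)*i/N);rr=r+(.095-r)*i/N
    w.append(((h[0]+rr*np.cos(a),h[1]+rr*np.sin(a),s['eef_pos'][2]),ya+(a1-a0)*i/N,1))
plan(w)
E
```

```text
18.2 [ 0.54127874 -0.1972313   0.16709323] 0.17569810562143728 [-0.35386667  0.32342486  5.96931779]
0.093460452469936 187.21087518998743
1 end [ 0.5406 -0.1902  0.1671]
1 end [ 0.5404 -0.183   0.1671]
1 end [ 0.5408 -0.1759  0.1671]
1 end [ 0.5418 -0.1687  0.1671]
1 end [ 0.5432 -0.1617  0.1671]
1 end [ 0.5452 -0.1549  0.1671]
1 end [ 0.5477 -0.1481  0.1671]
1 end [ 0.5508 -0.1416  0.1671]
1 end [ 0.5543 -0.1353  0.1671]
1 end [ 0.5584 -0.1293  0.1671]
1 end [ 0.5628 -0.1236  0.1671]
1 end [ 0.5677 -0.1184  0.1671]
1 end [ 0.5729 -0.1134  0.1671]
1 end [ 0.5786 -0.109   0.1671]
1 end [ 0.5846 -0.1048  0.1671]
1 end [ 0.5909 -0.1012  0.1671]
1 end [ 0.5973 -0.0981  0.1671]
1 end [ 0.6042 -0.0955  0.1671]
1 end [ 0.6111 -0.0934  0.1671]
1 end [ 0.6182 -0.0919  0.1671]
[[-0.0003,0.0071,-0.0,-0.1,0.2,4.5],[-0.0002,0.0072,-0.0,0.0,-0.0,4.3],[-0.0002,0.0071,-0.0,0.0,-0.0,4.4],[-0.0003,0.0072,0.0,0.0,-0.0,4.4],[-0.0002,0.0072,0.0,0.0,-0.0,4.4],[-0.0003,0.0071,0.0,0.0,-0.0,4.4],[-0.0002,0.0072,0.0,0.0,-0.0,4.3],[-0.0003,0.0072,0.0,0.0,-0.0,4.4],[-0.0002,0.0072,0.0,0.0,-0.0,4.4],[-0.0003,0.0072,0.0,0.0,-0.0,4.4],[-0.0002,0.0072,0.0,-0.0,-0.0,4.4],[-0.0003,0.0072,0.0,-0.0,-0.0,4.3],[-0.0002,0.0072,0.0,-0.0,-0.0,4.4],[-0.0003,0.0072,0.0,-0.0,-0.0,4.4],[-0.0002,0.0073,0.0,-0.0,-0.0,4.4],[-0.0003,0.0072,0.0,-0.0,-0.0,4.4],[-0.0002,0.0072,-0.0,-0.0,-0.0,4.3],[-0.0003,0.0073,-0.0,-0.0,-0.0,4.4],[-0.0002,0.0072,-0.0,-0.0,-0.0,4.4],[-0.0003,0.0073,-0.0,-0.0,-0.0,4.4]] 20
[3.0e-04 7.3e-03 0.0e+00 1.0e-01 2.0e-01 4.5e+00]
```

>>> send_rows(series=[[0,0,-0.002,0,0,0],[-0.0003,0.0072,0,0,0,4.4],[-0.0003,0.0072,0,0,0,4.4],[-0.0003,0.0072,0,0,0,4.4],[-0.0003,0.0072,0,0,0,4.4],[-0.0003,0.0072,0,0,0,4.4],[-0.0003,0.0072,0,0,0,4.4],[-0.0003,0.0072,0,0,0,4.4],[-0.0003,0.0072,0,0,0,4.4],[-0.0003,0.0072,0,0,0,4.4],[-0.0003,0.0072,0,0,0,4.4],[-0.0003,0.0072,0,0,0,4.4],[-0.0003,0.0072,0,0,0,4.4]])

```text
t: 19.5
eef_pos: [0.5681, -0.1185, 0.1673]
tcp_rot: [[-0.703, 0.711, 0.001], [0.711, 0.703, -0.001], [-0.002, -0.0, -1.0]]
wrist_force: [4.7, -3.1, -2.1]
opening: 0.172
```

```bash
python3 - <<'E'
from h import *
s=get_state();print(s['t'],s['eef_pos'],s['opening'],s['wrist_force'])
k=s['eef_pos'][:2]-np.array([.634,-.1855]);print(np.hypot(*k),np.degrees(np.arctan2(k[1],k[0]))%360)
E
```

```text
19.5 [ 0.56814348 -0.11854998  0.16726664] 0.172093913966083 [ 4.70797397 -3.05809764 -2.14406607]
0.0939115858538605 134.52824916558558
```

>>> send_rows(series=[[0,0.0072,0,0,0,4.4],[0,0.0072,0,0,0,4.4],[0,0.0072,0,0,0,4.4],[0,0.0072,0,0,0,4.4],[0,0.0072,0,0,0,4.4],[0,0.0072,0,0,0,4.4],[0,0.0072,0,0,0,4.4],[0,0.0072,0,0,0,4.4],[0,0,0,0,0,0],[0,0,0,0,0,0]])

```text
t: 20.5
eef_pos: [0.6175, -0.0928, 0.1673]
tcp_rot: [[-0.166, 0.986, 0.001], [0.986, 0.166, -0.004], [-0.005, 0.001, -1.0]]
wrist_force: [4.6, -9.4, -1.2]
opening: 0.175
```

```bash
python3 - <<'E'
from h import *
s=get_state();print(s['t'],s['eef_pos'],s['opening'],s['wrist_force'])
k=s['eef_pos'][:2]-np.array([.634,-.1855]);print(np.hypot(*k),np.degrees(np.arctan2(k[1],k[0]))%360)
E
```

```text
20.5 [ 0.61749159 -0.09284429  0.16729222] 0.17500046456164745 [ 4.60900551 -9.36146038 -1.24985853]
0.09411487032141637 100.10234507702123
```

>>> send_rows(series=[[0,0.002,0,0,0,1],[0,0,0,0,0,0]])

```text
t: 20.7
eef_pos: [0.6193, -0.0926, 0.1673]
tcp_rot: [[-0.148, 0.989, 0.001], [0.989, 0.148, -0.004], [-0.004, 0.0, -1.0]]
wrist_force: [3.6, -8.5, -1.3]
opening: 0.172
```

>>> send_rows(series=[[0,0,0,0,0,0],[0,0,0,0,0,0],[0,0,0,0,0,0],[0,0,0,0,0,0]], fingers=0.5)

```text
t: 21.1
eef_pos: [0.6189, -0.0895, 0.1672]
tcp_rot: [[-0.151, 0.989, -0.0], [0.989, 0.151, 0.0], [0.0, -0.0, -1.0]]
wrist_force: [-0.0, -0.2, -0.5]
opening: 0.496
```

>>> send_rows(series=[[0,0,-0.02,0,0,0],[0,0,-0.03,0,0,0],[0,0,-0.04,0,0,0],[0,0,-0.03,0,0,0],[0.03,0,0,0,0,0],[0.04,0,0,0,0,0],[0.04,0,0,0,0,0],[0.04,0,0,0,0,0],[0.04,0,0,0,0,0],[0,0,0,0,0,0]])

```text
t: 22.1
eef_pos: [0.5893, 0.1026, 0.2875]
tcp_rot: [[-0.157, 0.988, 0.0], [0.988, 0.157, 0.001], [0.001, 0.0, -1.0]]
wrist_force: [0.2, -0.3, 0.4]
opening: 0.499
```

```bash
python3 - <<'E'
from h import *
s=get_state();print(s['t'],s['eef_pos'],s['opening'],s['wrist_force'])
a=snapshot('scene')[80:320,260:480]
cv2.imwrite('pics/s12.png',cv2.resize(a,None,fx=2.5,fy=2.5,interpolation=cv2.INTER_CUBIC))
a=snapshot('top')[120:260,190:440]
cv2.imwrite('pics/t12.png',cv2.resize(a,None,fx=3.2,fy=3.2,interpolation=cv2.INTER_CUBIC))
E
```

```text
22.1 [0.58930443 0.10258352 0.28752609] 0.4994568888051086 [ 0.19768872 -0.30052003  0.41036209]
```

View pics/s12.png

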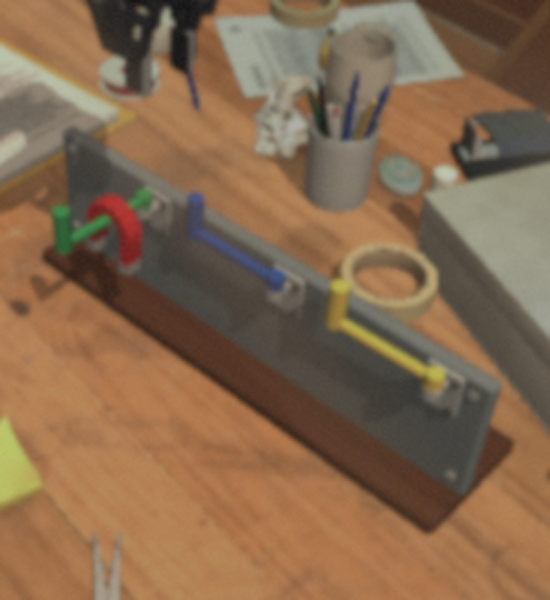

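View pics/t12.png

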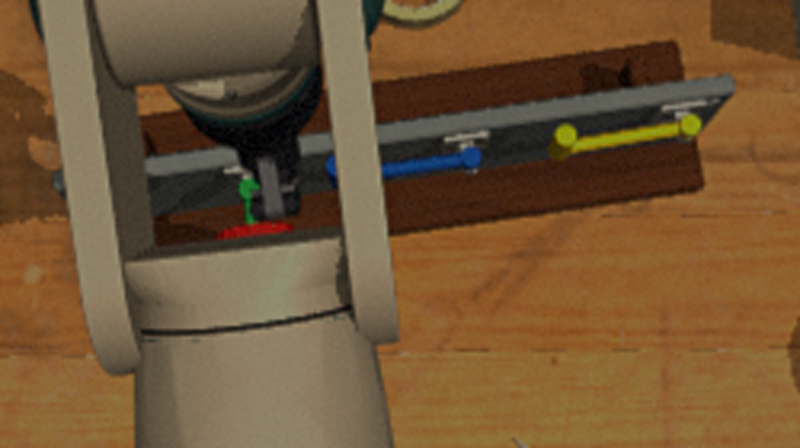

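The yellow arm lies folded along the board, hinge (690,125) to knob (566,134), parallel to blue. The magnet is astride the outward green arm and the gripper is well clear above. One numeric check, then hand in.

```bash
python3 - <<'E'
from h import *
s=lambda x,y:(260+(x+.5)/2.5-.5,80+(y+.5)/2.5-.5)
ang=lambda k,h:np.degrees(np.arctan2(k[1]-h[1],k[0]-h[0]))%360
yk=onz('scene',s(340,285),.188);gk=onz('scene',s(61,210),.188);gh=np.array([.5905,.131]);yh=np.array([.634,-.1855])
print(yk,ang(yk,yh)-97.6,gk,ang(gk,gh)-187.6)
sign_off();print(get_state()['t'])
E
```

```text
[ 0.62055377 -0.09261388  0.188     ] 0.6369395777141307 [0.49818666 0.12237878 0.188     ] -2.264573293653683
the job is handed in; nothing more can be done
the job is handed in; nothing more can be done
```

I swung the green hook out, moved the magnet onto it, and folded the yellow hook flat. The job was handed in at about 22 s of the 69 s allowed, with no verdict reported.

- **Green hook:** in the last scene-camera picture it was about 2° short of straight out; the limit is 15°.
- **Magnet:** it hung astride the green arm, between hinge and knob. I judged its position on the arm from the pictures only and did not measure it again after letting go.
- **Yellow hook:** it was about 0.6° from folded; the limit is 12°.
- **Robot:** the gripper was open and raised, with the fingertips about 0.29 m above the table. Wrist force was near zero, so it was touching nothing.

No check failed. The two cameras disagreed by a few millimetres on knob positions, which moves the angles by only 2–3°.

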